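# Stow a piping nozzle in the hidden push-to-open plinth drawer

## Robot

A 7-joint arm with a two-finger parallel gripper is mounted at the origin on the work surface. World frame = base frame: x ahead of the robot, y to its left, z up, the work surface at z = 0. Lengths are in mm, angles in rad, forces in N, time in s.
With the tool pointing down it reaches from about 425 to 1025 mm from the base axis. Payload 3.6 kg.
Tool frame: the origin (TCP) lies midway between the tips of the shut fingers; the grasp point (between the pads) lies 19 mm behind it; x points along the fingers, y is the direction in which the jaws open and shut, and the axes are right-handed (so a half turn about x gives the same grasp; the last joint's range is limited). The gripper opens to 85 mm and grips with 20 to 120 N. Pads are 22 mm wide; open, the fingers measure 114 mm over their backs; the gripper's body (76 mm by 85 mm) begins 54 mm behind the grasp point. The pads swing forward as they close: fully open they stand 13 mm farther back than shut.
Start: joints at [-1.208, 0.591, 0.048, 1.609, -0.033, 0.943, -0.034], TCP at [319.127, 650.99, 231.302] pointing down, gripper open.
Joint ranges: [-2.69, 2.69], [-0.47, 2.24], [-1.27, 1.36], [0.19, 2.51], [-1.53, 4.68], [0.08, 2.07], [-3.09, 3.09]. Speed limits (rad/s): [2.57, 2.57, 3.14, 3.14, 3.14, 3.14, 3.14].

## Interface

Orientations are given as a rotation vector (axis times angle).
In Python, from cell import status, eyes, r gives the robot as it stands. The module is installed in compiled form; this text tells all that it offers.
- The arm moves only by the shell command python3 -m creep 'ROWS' [FORCE]. ROWS is a JSON object of lists of equal length, an entry for each row: "slide": the shift along the tool's x, y, z in cm, a list of three; "rot": the turn, a rotation vector about the tool's x, y, z in rad, a list of three; "claw": the opening, from -1 (shut) to 1 (fully open), so that 0 is half open. A call has 1 to 8 rows; each row is the pose to reach, as a shift and turn from the pose commanded when the call began, along the tool's axes at that moment; what a row does not reach only later rows make up. A row lasts 1/10 s, in which the tool goes at most 50 mm and 8.59 degrees, less where a joint would pass 70% of its speed; a pose out of reach is approached as far as the arm can. A call with a gripper value outside its range is refused whole. The fingers move at their own pace and stop on an object; FORCE is the grip in N (left out, the last holds). Time passes only in rows, so rows that repeat a pose let the fingers close. It gives the time, the measured TCP pose, the force and the opening at its end, in the units of the state.
- status.get_state(): the state, without advancing time (a new reading comes with each control period).
- eyes.get_image(name): name is "scene" or "top" or "wrist"; returns (picture, depth): 384x512x3 uint8, blue, green, red; 384x512 float32, mm along the optical axis (not along the pixel's ray), 0 where there is no reading.
- eyes.camera_info(name): a dict with "fx", "fy", "cx", "cy" (pixels), "k1" (the pictures are not rectified: a ray, as slopes to the right and down, at radius r is drawn at 1 + k1 r^2 times it, then the intrinsics apply), "world_to_cam" (4x4, takes a point from world to camera coordinates); the wrist camera has in their place "T_tool_cam" (4x4, takes a point from camera to tool coordinates, whose origin is the TCP and whose axes are the tool frame's). Camera axes: x right, y down, z forward; pixel columns grow to the right and rows downward; lengths in mm; the calibration is good to about 2 mm. A picture is of the moment at which its call begins: read the wrist's pose just before it. camera_info takes no time and is no camera call.
- r.finish_job(): hands the job in, once; it reports no verdict.
The state is a dict: "clock": time; "joints": joint angles; "qvel": joint speeds; "effort": joint torques, N m; "tcp_pos": TCP position; "orientation": TCP orientation; "contact_force": force on the tool from outside, world axes, zero at the start; "wrist_torque": the same for the moment, N m; "opening": opening from 0.0 (shut) to 1.0 (fully open).
Only numpy, scipy, OpenCV 4.12 (cv2) and the standard library are available. Lean on these libraries where they do the work, as an engineer would, in place of code of your own. Each camera call takes 0.05 s, during which the arm holds its last target.

## Task

Put the steel piping nozzle away: one of the three plain fronts of the steel bench riser is a handle-less push-to-open drawer, so press the fronts until you find the one that gives and springs out, pull it open, and stand the nozzle upright in the drawer's empty front compartment. Then push the drawer home until the latch holds it shut, and leave the other two nozzles and the bench scale where they are.

Things in the scene. Friction and masses are not known exactly. Their poses are not given: they have to be found in the camera images.
- riser: low stainless bench riser, fixed on the table, 408 mm wide (y), 270 deep (x), top at 95 mm. Origin: middle of the row of fronts, on their outer face, at table level; x points into the riser, y left along the fronts, z up. Three alike flush fronts 132 mm apart: two are rigid blanks, one is the drawer's; which one differs each time and cannot be seen. Its top sheet and cheeks begin at x = 18 mm
- front_left (a point): centre of the left (+y) front's outer face, 51 mm above the table; fixed to the riser, it does not move with the drawer; axes as the riser's. Each front is a dark grey steel panel 129 mm wide, 16 mm thick (x = 0 to 16 mm in the riser's frame), from 12 to 90 mm above the table, without a handle
- front_middle (a point): the same point of the middle front. The drawer behind one of the fronts, in the riser's frame when latched: empty compartment from x = 16 to 130 mm, flat floor 20 mm above the table, 100 mm wide inside, side walls up to 62 mm; then a divider with three other nozzles fixed behind it. It slides along the riser's -x; once out, its front can be hooked or pinched over the top edge
- front_right (a point): the same point of the right (-y) front
- drawer (a joint): how far the drawer stands out (m): about 0 latched, 0.13 fully open. Push-push latch: press the front in 6 to 8 mm (5 N; solid stop at -0.008) and let go: it springs out to about 0.047, as far as nothing blocks it. On from there it slides against 0.8 N of friction and 8 N per m/s, and stays put. To shut it, push it in firmly to the stop (5 N, then solid) and let go: it comes back 8 mm to 0 and holds
- nozzle_center (a point): the nozzle to stow: bright steel cone with a star tip, the largest of the three on the mat, 56 mm tall, 35 mm across at its foot, tapering to 17 mm at the top, 25 to 50 g, standing foot down. The point is on its axis, 28 mm above its foot; z along its axis, upwards
- white_nozzle_center (a point): white plastic nozzle with a collar, 46 mm tall, 34 mm across at its collar, standing on the mat; point on its axis at half height. Leave it
- brass_nozzle_center (a point): small brass nozzle, 38 mm tall, 23 mm across at its foot, standing on the mat; point on its axis at half height. Leave it
- mat: blue drying mat fixed to the table, 200 x 200 x 3 mm, the three loose nozzles stand on it about 90 mm apart; origin: centre of its underside
- scale: bench scale standing on the back of the riser, 170 (x) x 200 (y) mm, 44 mm tall, so its plate is 139 mm above the table; origin: centre of its underside. Leave it

How it is judged (in metres and radians):
On the way, in this order (a step that is already met when the one before it is completed fails the run):
1. the latch is pressed and the drawer springs out (value of joint drawer above 0.025 m), for 0.1 s.
2. the nozzle stands upright in the open drawer, let go (value of joint drawer above 0.06 m and x of nozzle_center in the frame of riser between -0.12 and 0.06 m and z of nozzle_center in the frame of riser between 0.043 and 0.055 m and y of nozzle_center in the frame of riser between -0.19 and 0.19 m and angle between nozzle_center's own z axis and vertical below 0.15 rad and contact force between the fingers and nozzle below 0.05 N), for 0.3 s.
3. the drawer is pushed home and the latch holds it (value of joint drawer between -0.003 and 0.004 m), for 0.5 s.
At the end, for the whole second after the job is handed in: The drawer is latched shut (within 4 mm of flush, at rest, not held in), with the nozzle inside it, standing on the drawer's floor within 0.15 rad of upright, at rest and let go (all of step 3 and x of nozzle_center in the frame of riser between 0.02 and 0.13 m and z of nozzle_center in the frame of riser between 0.043 and 0.055 m and y of nozzle_center in the frame of riser between -0.19 and 0.19 m and angle between nozzle_center's own z axis and vertical below 0.15 rad and linear speed of nozzle below 0.02 m/s and velocity of joint drawer below 0.01 m/s); the robot touches nothing.
It fails at once if one of the other two nozzles or the bench scale is moved more than 25 mm (distance of any of white_nozzle_center, brass_nozzle_center, scale from where it was at the start of the episode above 0.025 m).
It also fails if it takes over 72 s, if anything falls off the work surface, if the arm or the gripper's body presses on something with over 40 N, if the wrist force passes 120 N, or if a joint passes its speed limit or range.

## Working session

There is one attempt and no reset: what is moved stays moved. The work goes in short steps, Python scripts to look and compute and a shell command to move; the robot and the scene stay as the last step left them, time stands still between calls to the robot, and variables do not carry over. Pictures are saved under pics/ and viewed, and the job is handed in when it is done.

```bash
ls; mkdir -p pics; python3 - <<'E'
from cell import status, eyes, r
import cv2
print(status.get_state())
for n in ["scene","top","wrist"]:
    im,d=eyes.get_image(n); cv2.imwrite(f"pics/{n}0.png",im)
    import numpy as np; np.save(f"pics/{n}0.npy",d); print(n,eyes.camera_info(n))
E
```

```text
pics
{'clock': 0.0, 'joints': array([-1.20848365,  0.59209279,  0.04827322,  1.6098453 , -0.03326644,
        0.9427191 , -0.03369859]), 'qvel': array([ 0.00053372,  0.00015173,  0.00122815, -0.00154118,  0.00134848,
        0.00076499,  0.00085122]), 'effort': array([-7.06983683e-04, -5.48694313e+01,  1.54636234e+00, -1.98128736e+01,
        9.38313548e-03,  8.79872823e-03, -1.03721272e-07]), 'tcp_pos': array([318.75510434, 650.22931885, 230.15066051]), 'orientation': array([ 0.35559084,  1.54147443, -0.35911829]), 'contact_force': array([-0.31575467, -0.04414256, -0.12472458]), 'wrist_torque': array([ 0.00332511, -0.05913507, -0.04212797]), 'opening': 0.9982068636403935}
scene {'fx': 442.46760679003535, 'fy': 442.46760679003535, 'cx': 264.17074513487853, 'cy': 183.83794239963476, 'k1': -0.052267180121526355, 'world_to_cam': array([[-8.21044980e-01,  5.70505862e-01,  2.02040208e-02,
         4.59479092e+02],
       [ 3.69380306e-01,  5.57913154e-01, -7.43162904e-01,
        -2.28412675e+02],
       [-4.35250882e-01, -6.02707205e-01, -6.68805424e-01,
         1.42452142e+03],
       
[... 362 characters left out ...]
67e-01,
         6.27929924e+02],
       [ 1.59746814e-01, -8.10191190e-03, -9.87124771e-01,
         1.22916987e+03],
       [ 0.00000000e+00,  0.00000000e+00,  0.00000000e+00,
         1.00000000e+00]])}
wrist {'fx': 313.14863376738106, 'fy': 313.14863376738106, 'cx': 253.55161483906605, 'cy': 189.83860561052364, 'k1': -0.07355237193757112, 'T_tool_cam': array([[-1.05943553e-03, -2.58359646e-01,  9.66048224e-01,
        -1.41391585e+02],
       [ 9.99998645e-01,  9.43871447e-04,  1.34909661e-03,
         9.84002955e-01],
       [-1.26037746e-03,  9.66048344e-01,  2.58358295e-01,
        -6.72241574e+01],
       [ 0.00000000e+00,  0.00000000e+00,  0.00000000e+00,
         1.00000000e+00]])}
```

View pics/scene0.png

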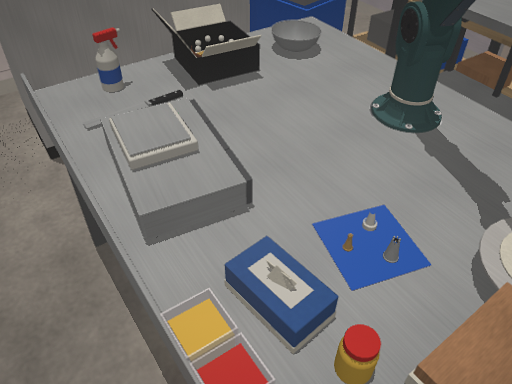

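View pics/top0.png

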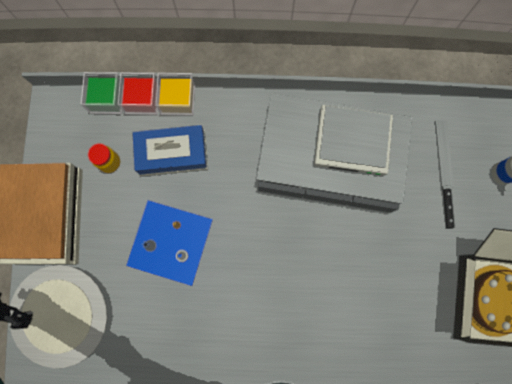

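View pics/wrist0.png

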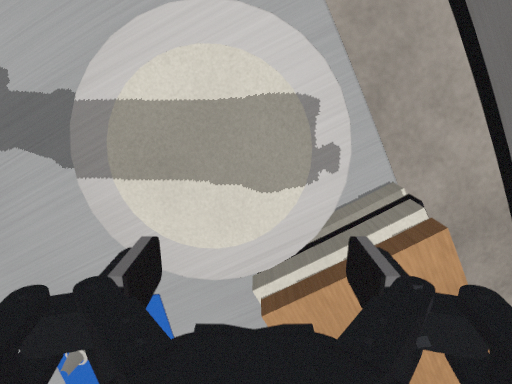

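The scene shows the riser at about (180,170), its scale on top, and the mat at (370,245). In the top view the fronts' row runs from about (258,190) to (400,207), and the steel nozzle is at about (150,245) on the mat. Next I'll enlarge crops of these.

```bash
cat > h.py <<'E'
import numpy as np, cv2
from cell import status, eyes, r
from scipy.spatial.transform import Rotation as R
def und(n,u,v):
    c=eyes.camera_info(n); K=np.array([[c['fx'],0,c['cx']],[0,c['fy'],c['cy']],[0,0,1]])
    p=cv2.undistortPoints(np.array([[[u,v]]],float),K,np.array([c['k1'],0,0,0,0.]))[0,0]
    return c,np.array([p[0],p[1],1])
def toolT(s=None):
    s=s or status.get_state(); T=np.eye(4); T[:3,:3]=R.from_rotvec(s['orientation']).as_matrix(); T[:3,3]=s['tcp_pos']; return T
def camT(n,c,T=None):
    return np.linalg.inv(c['world_to_cam']) if 'world_to_cam' in c else T@c['T_tool_cam']
def pz(n,u,v,z,T=None):   # ray hit with world height z
    c,d=und(n,u,v); M=camT(n,c,T); w=M[:3,:3]@d; o=M[:3,3]; return o+w*(z-o[2])/w[2]
def pd(n,u,v,depth,T=None):
    c,d=und(n,u,v); M=camT(n,c,T); return M[:3,:3]@(d*depth)+M[:3,3]
def proj(n,P,T=None):
    c=eyes.camera_info(n); M=np.linalg.inv(camT(n,c,T)); q=M[:3,:3]@np.asarray(P,float)+M[:3,3]
    x=q[:2]/q[2]; x=x*(1+c['k1']*(x@x)); return np.array([c['fx']*x[0]+c['cx'],c['fy']*x[1]+c['cy']])
def tshow(p,s=None):
    "world point -> tool coordinates cm"
    T=toolT(s); return T[:3,:3].T@(np.asarray(p,float)-T[:3,3])/10
E
python3 - <<'E'
from h import *
t=cv2.imread('pics/top0.png'); s=cv2.imread('pics/scene0.png')
cv2.imwrite('pics/a.png',cv2.resize(t[95:215,250:415],None,fx=4.8,fy=4.8,interpolation=cv2.INTER_CUBIC))
cv2.imwrite('pics/b.png',cv2.resize(t[195:290,120:220],None,fx=6,fy=6,interpolation=cv2.INTER_CUBIC))
cv2.imwrite('pics/c.png',cv2.resize(s[95:245,90:265],None,fx=4,fy=4,interpolation=cv2.INTER_CUBIC))
E
```

```text
(no output)
```

View pics/a.png

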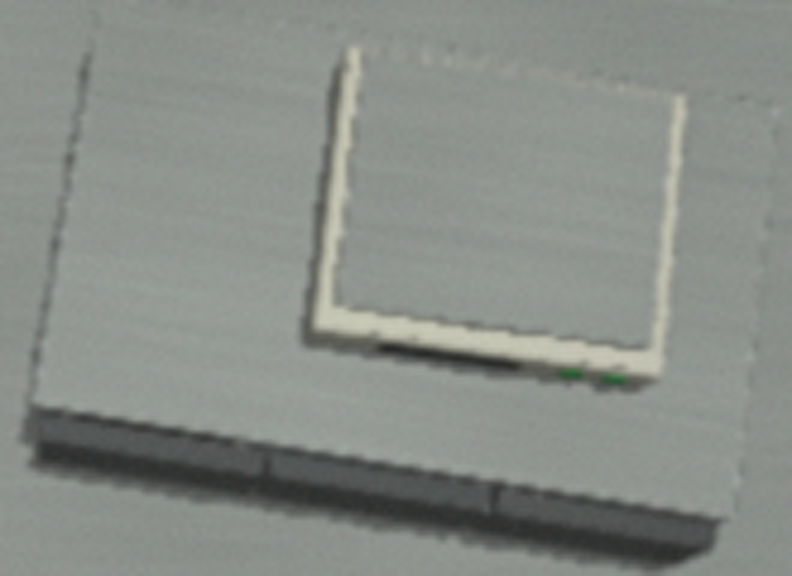

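View pics/b.png

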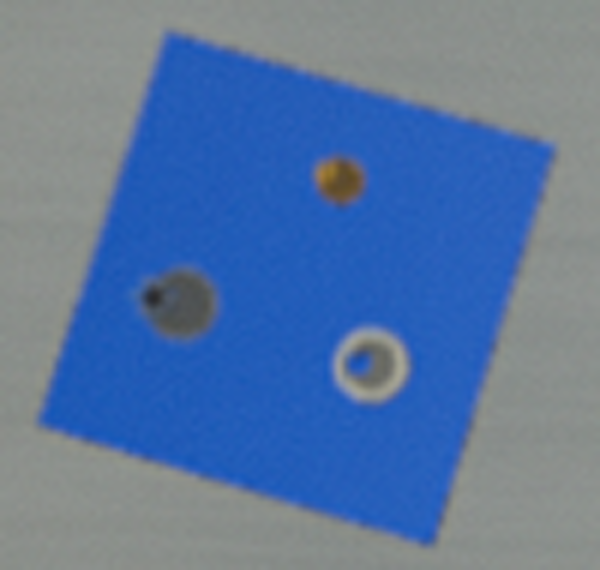

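View pics/c.png

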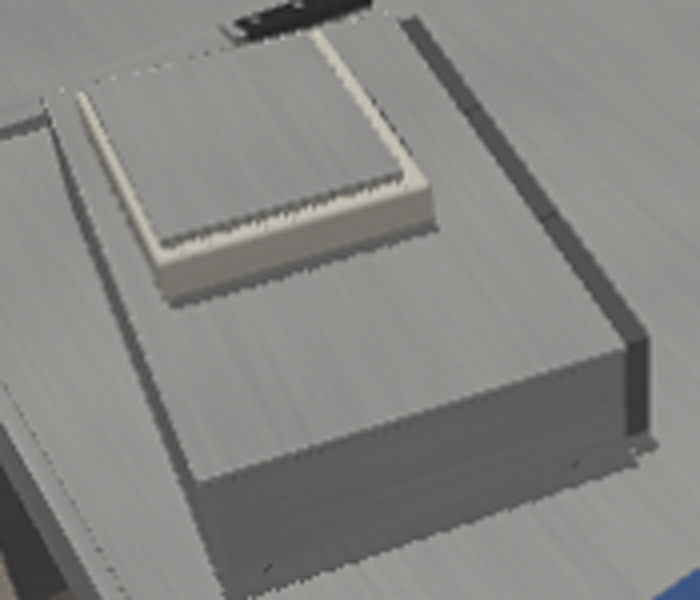

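The top crop shows the top-sheet front corners at crop (32,403) and (720,520), panel gaps at (265,460) and (493,495), and the nozzle's foot circle at about (182,304) with its tip at (152,296). The scene crop shows the front's near corners at (648,338) and (400,18).

```bash
python3 - <<'E'
from h import *
c=eyes.camera_info('top'); print(np.linalg.inv(c['world_to_cam'])[:3,3], np.linalg.inv(eyes.camera_info('scene')['world_to_cam'])[:3,3])
A=lambda x,y:(250+(x+.5)/4.8-.5,95+(y+.5)/4.8-.5)
S=lambda x,y:(90+(x+.5)/4-.5,95+(y+.5)/4-.5)
B=lambda x,y:(120+(x+.5)/6-.5,195+(y+.5)/6-.5)
FL=pz('top',*A(32,403),95);FR=pz('top',*A(720,520),95)
RL=pz('top',*A(95,15),95)
print('sheet',FL,FR,np.linalg.norm(FL-FR),RL,np.linalg.norm(RL-FL))
e=(FL-FR)[:2];print('yaw',np.arctan2(e[1],e[0])-np.pi/2)
print('scene sheet L',pz('scene',*S(625,350),95),pz('scene',*S(195,482),95),'outer top',pz('scene',*S(648,338),90), pz('scene',*S(418,18),90))
print('gaps', pz('top',*A(265,480),90),pz('top',*A(493,512),90))
print('nozzle foot',pz('top',*B(183,305),3),'tip',pz('top',*B(152,296),59))
print('white',pz('top',*B(371,365),26),'brass',pz('top',*B(341,182),22))
d=np.load('pics/scene0.npy')
for p in [(395,245),(370,218),(349,240)]:print(p,pd('scene',*p,d[p[1],p[0]]))
s=cv2.imread('pics/scene0.png')
cv2.imwrite('pics/d.png',cv2.resize(s[195:295,310:430],None,fx=6,fy=6,interpolation=cv2.INTER_CUBIC))
E
```

```text
[ 421.95713637   81.43391076 1312.81925355] [1081.64835188  723.86824432  773.69650164]
sheet [670.48273746  83.05497837  95.        ] [ 613.49083097 -312.09089711   95.        ] 399.2346932741865 [904.83550398  52.08259293  95.        ] 236.3905832267375
yaw -0.1432422370678028
scene sheet L [671.71256527  84.16144748  95.        ] [918.8012841   46.43249233  95.        ] outer top [651.76369194  78.03831106  90.        ] [ 596.19761909 -310.17384393   90.        ]
gaps [630.4719346  -50.68657437  90.        ] [ 615.47890211 -181.51289815   90.        ]
nozzle foot [484.93611515 384.05135029   3.        ] tip [485.92338406 385.76042817  59.        ]
white [458.42972199 288.19798055  26.        ] brass [544.60215181 307.38313624  22.        ]
(395, 245) [492.32353716 390.27849174  54.82171429]
(370, 218) [464.7894211  292.05515143  36.40475434]
(349, 240) [548.83260358 312.10829113  32.63640997]
```

View pics/d.png

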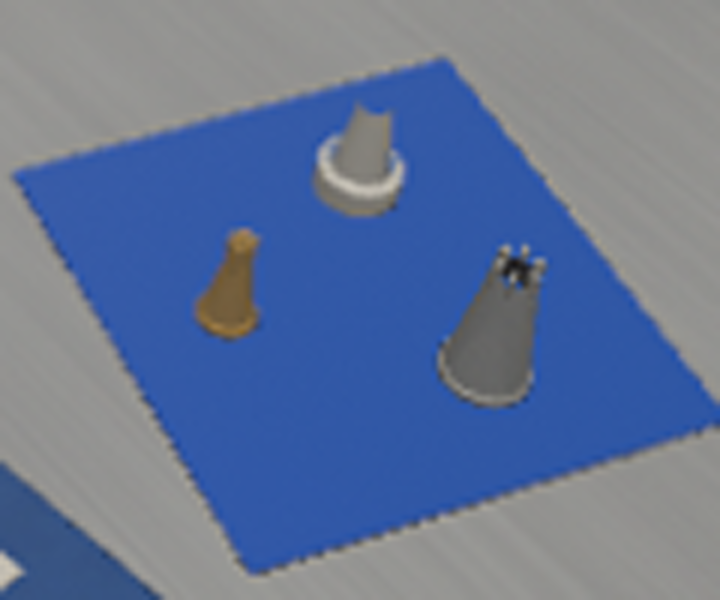

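```bash
cat >> h.py <<'E'
yaw=-0.1430; O=np.array([624.,-116.,0]); X=np.array([np.cos(yaw),np.sin(yaw),0]); Y=np.array([-X[1],X[0],0]); Z=np.array([0,0,1.])
RT=np.column_stack([-Z,Y,X])  # tool axes: x down, y=riser y, z=riser x
def rw(x,y,z): return O+X*x+Y*y+Z*z
def go(p,Rt=None):
    s=status.get_state(); T=toolT(s)
    print('slide cm',np.round(tshow(p,s),2), end=' ')
    if Rt is not None: print('rot',np.round(R.from_matrix(T[:3,:3].T@Rt).as_rotvec(),3),end='')
    q=T[:3,3]-O; print(' tcp riser',np.round([q@X,q@Y,q[2]],1),'t',round(s['clock'],2),'F',np.round([s['contact_force']@X,s['contact_force']@Y,s['contact_force'][2]],2),'open',round(s['opening'],3))
E
python3 - <<'E'
from h import *
print(toolT()[:3,:3].round(3)); go(rw(-60,132,200),RT)
E
```

```text
[[-0.001  0.44   0.898]
 [-0.002  0.898 -0.44 ]
 [-1.    -0.002  0.   ]]
slide cm [  3.12 -44.66  51.36] rot [-0.313 -0.     0.002] tcp riser [-411.3  715.1  230.4] t 0.15 F [ 0.87 -0.26  0.3 ] open 0.995
```

```bash
python3 -m creep '{"slide":[[3,-44.7,51.4],[3,-44.7,51.4],[3,-44.7,51.4],[3,-44.7,51.4],[3,-44.7,51.4],[3,-44.7,51.4],[3,-44.7,51.4],[3,-44.7,51.4]],"rot":[[-0.1,0,0],[-0.2,0,0],[-0.313,0,0.002],[-0.313,0,0.002],[-0.313,0,0.002],[-0.313,0,0.002],[-0.313,0,0.002],[-0.313,0,0.002]],"claw":[-1,-1,-1,-1,-1,-1,-1,-1]}' 20; python3 -c "
from h import *
go(rw(-60,132,200),RT)"
```

```text
clock: 0.95
tcp_pos: [474.8, 280.8, 213.6]
orientation: [0.113, 1.567, -0.111]
contact_force: [1.2, -0.1, -0.2]
opening: 0.004
slide cm [  1.32 -23.96  14.41] rot [ 0.     0.    -0.002] tcp riser [-204.2  371.5  213.6] t 0.95 F [ 1.2   0.07 -0.25] open 0.004
```

```bash
python3 -m creep '{"slide":[[1.3,-24,14.4],[1.3,-24,14.4],[1.3,-24,14.4],[1.3,-24,14.4],[1.3,-24,14.4],[1.3,-24,14.4],[1.3,-24,14.4]],"rot":[[0,0,0],[0,0,0],[0,0,0],[0,0,0],[0,0,0],[0,0,0],[0,0,0]],"claw":[-1,-1,-1,-1,-1,-1,-1]}'; python3 -c "
from h import *
go(rw(-40,132,42),RT)
T=toolT();im,d=eyes.get_image('wrist');cv2.imwrite('pics/w1.png',im)
for y in(198,66,-66): print(proj('wrist',rw(0,y,90),T))
"
```

```text
clock: 1.65
tcp_pos: [584.4, 17.7, 200.0]
orientation: [0.119, 1.566, -0.121]
contact_force: [-0.0, -0.6, 0.8]
opening: 0.002
slide cm [15.8   0.57  1.79] rot [-0.01   0.002  0.001] tcp riser [-58.3 126.7 200. ] t 1.65 F [ 0.08 -0.55  0.79] open 0.002
[332.72592634 251.99546853]
[183.64385263 253.19533421]
[ 42.01689824 252.20482623]
```

View pics/w1.png

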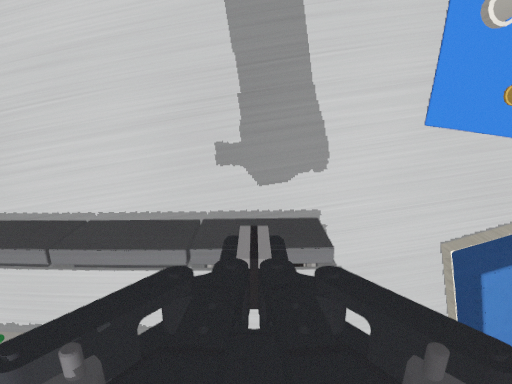

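The riser's front row matches the prediction (left outer corner at about (331,249) against a predicted (333,252)), so I'm going down in front of the left panel.

```bash
python3 -m creep '{"slide":[[4,0.5,0],[8,0.5,0],[12,0.5,1],[15,0.5,1.5],[15,0.5,1.5]],"rot":[[0,0,0],[0,0,0],[0,0,0],[0,0,0],[0,0,0]],"claw":[-1,-1,-1,-1,-1]}'; python3 -c "
from h import *
go(rw(-12,132,45),RT)"
```

```text
clock: 2.2
tcp_pos: [595.5, 29.8, 46.4]
orientation: [0.112, 1.576, -0.109]
contact_force: [-0.7, -0.1, 1.1]
opening: 0.001
slide cm [ 0.12 -0.83  3.7 ] rot [ 0.003 -0.008 -0.001] tcp riser [-49.  140.2  46.4] t 2.2 F [-0.65 -0.15  1.11] open 0.001
```

```bash
python3 -m creep '{"slide":[[0,-0.5,1.5],[0,-0.5,3.0],[0,-0.5,3.3],[0,-0.5,3.6],[0,-0.5,3.8]],"rot":[[0,0,0],[0,0,0],[0,0,0],[0,0,0],[0,0,0]],"claw":[-1,-1,-1,-1,-1]}'; python3 -c "
from h import *
go(rw(-12,132,45),RT)"
python3 -m creep '{"slide":[[0,0,0.2],[0,0,0.4]],"rot":[[0,0,0],[0,0,0]],"claw":[-1,-1]}'; python3 -c "
from h import *
go(rw(-12,132,45),RT)"
```

```text
clock: 2.7
tcp_pos: [633.3, 18.9, 51.3]
orientation: [0.113, 1.571, -0.109]
contact_force: [-5.5, 1.3, 5.5]
opening: -0.004
slide cm [ 0.63 -0.28 -0.2 ] rot [ 0.002 -0.003 -0.002] tcp riser [-10.  134.8  51.3] t 2.7 F [-5.64  0.48  5.54] open -0.004
clock: 2.9
tcp_pos: [637.1, 18.3, 51.3]
orientation: [0.113, 1.571, -0.109]
contact_force: [-5.1, 1.8, 5.1]
opening: 0.005
slide cm [ 0.63 -0.28 -0.58] rot [ 0.002 -0.003 -0.002] tcp riser [ -6.2 134.8  51.3] t 2.9 F [-5.33  1.04  5.12] open 0.005
```

The force holds at 5 N while the tool moves on, so this front gives. I'll press on to the stop, then back off quickly.

```bash
python3 -m creep '{"slide":[[0,0,0.2],[0,0,0.35]],"rot":[[0,0,0],[0,0,0]],"claw":[-1,-1]}'; python3 -c "
from h import *
go(rw(-12,132,45),RT)"
```

```text
clock: 3.1
tcp_pos: [638.3, 18.1, 51.3]
orientation: [0.113, 1.576, -0.109]
contact_force: [-10.6, 2.4, 13.0]
opening: -0.002
slide cm [ 0.64 -0.28 -0.7 ] rot [ 0.002 -0.008 -0.002] tcp riser [ -4.9 134.8  51.3] t 3.1 F [-10.82   0.88  12.95] open -0.002
```

```bash
python3 -m creep '{"slide":[[0,0,-5],[0,0,-10],[0,0,-10],[-3,0,-10],[-8,0,-10],[-13,0,-10]],"rot":[[0,0,0],[0,0,0],[0,0,0],[0,0,0],[0,0,0],[0,0,0]],"claw":[-1,-1,-1,-1,-1,-1]}'; python3 -c "
from h import *
go(rw(-20,132,180),RT)
T=toolT();im,d=eyes.get_image('wrist');cv2.imwrite('pics/w2.png',im)
np.save('pics/w2T.npy',T);np.save('pics/w2d.npy',d)
print(proj('wrist',rw(0,66,90),T),proj('wrist',rw(-47,67,90),T),proj('wrist',rw(-47,196,90),T))
im,d=eyes.get_image('top');cv2.imwrite('pics/t2.png',cv2.resize(im[95:235,240:415],None,fx=4,fy=4))
"
```

```text
clock: 3.7
tcp_pos: [543.2, 31.0, 181.9]
orientation: [0.113, 1.568, -0.11]
contact_force: [1.3, 0.6, -0.4]
opening: 0.006
slide cm [ 0.19 -0.21  8.09] rot [ 0.001  0.    -0.002] tcp riser [-100.9  134.   181.9] t 3.7 F [ 1.25  0.74 -0.41] open 0.006
[172.86248914 306.47327906] [169.81685   257.8613946] [325.98399823 258.0608459 ]
```

View pics/w2.png

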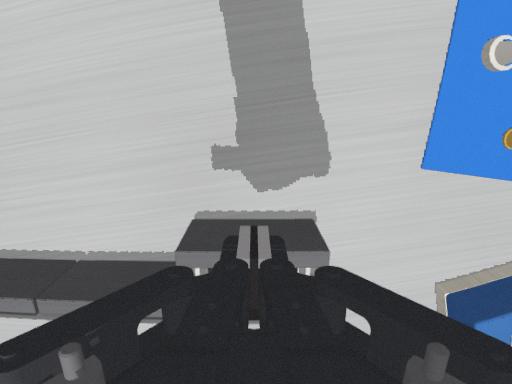

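View pics/t2.png

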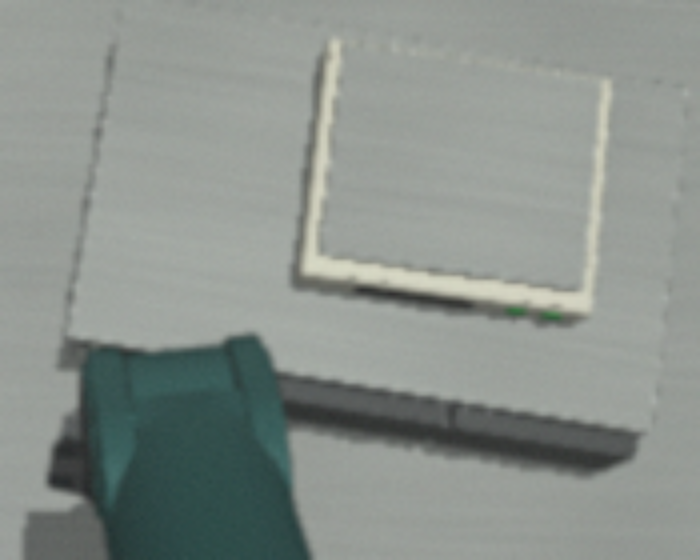

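The left front has sprung out: its top strip runs from about row 248 to 266 in the wrist picture, between columns 180 and 327.

```bash
python3 - <<'E'
from h import *
T=np.load('pics/w2T.npy'); d=np.load('pics/w2d.npy'); im=cv2.imread('pics/w2.png')
f=lambda p:np.round([(p-O)@X,(p-O)@Y,p[2]],1)
for u,v in[(200,245),(200,250),(200,258),(200,266),(200,272),(310,245),(310,250),(310,258),(310,272),(100,290),(100,305),(100,310)]:
    print(u,v,f(pd('wrist',u,v,d[v,u],T)), im[v,u])
for u,v in [(181,248),(327,248),(100,300)]: print(f(pz('wrist',u,v,90,T)))
cv2.imwrite('pics/w2c.png',cv2.resize(im[200:340,140:370],None,fx=3.4,fy=3.4,interpolation=cv2.INTER_CUBIC))
E
```

```text
200 245 [-52.6  90.2  76.8] [63 63 61]
200 250 [-52.7  91.8  86.7] [63 59 60]
200 258 [-46.7  91.9  89.2] [116 114 115]
200 266 [-39.   91.5  88.7] [118 114 114]
200 272 [-13.4  84.7  53.8] [129 131 133]
310 245 [-53.4 184.4  78.3] [66 65 65]
310 250 [-53.2 182.8  87.5] [70 71 69]
310 258 [-46.6 182.9  88.9] [120 116 118]
310 272 [ 18.5 202.5  -2. ] [164 164 165]
100 290 [-2.8 -7.5 71.2] [64 63 62]
100 305 [-114.3   92.2  248.9] [43 39 39]
100 310 [-114.4   93.4  251.4] [43 40 40]
[-56.   76.9  90. ]
[-56.1 196.2  90. ]
[-5.   1.6 90. ]
```

View pics/w2c.png

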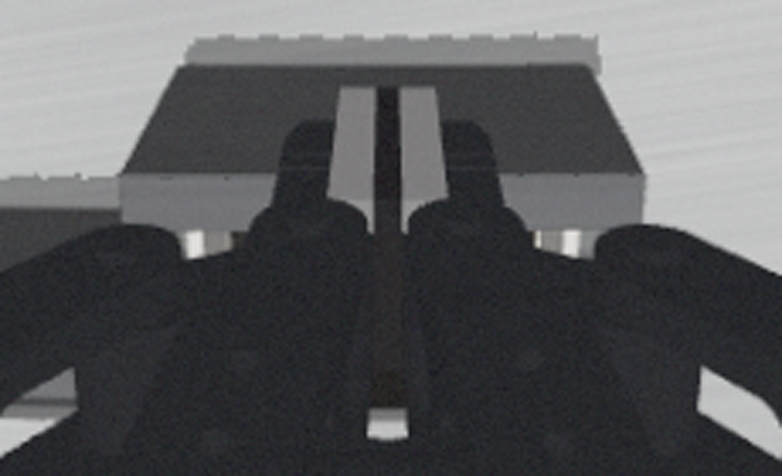

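```bash
sed -i 's/^yaw=.*/&\nO=O-2.5*X/' h.py; python3 -c "
from h import *
print(O)
go(rw(-14,133,182),RT);go(rw(-14,133,70),RT)"
```

```text
[ 621.52551772 -115.64371717    0.        ]
slide cm [ 0.67 -0.22  7.87] rot [ 0.001  0.015 -0.006] tcp riser [-92.8 135.1 187.5] t 3.8 F [ 0.06 -0.28  0.46] open 0.001
slide cm [11.87 -0.29  7.69] rot [ 0.001  0.015 -0.006] tcp riser [-92.8 135.1 187.5] t 3.8 F [ 0.06 -0.28  0.46] open 0.001
```

```bash
python3 -m creep '{"slide":[[0,-0.2,4],[0,-0.2,8],[0,-0.2,8],[0,-0.2,8],[0,-0.2,8]],"rot":[[0,0,0],[0,0,0],[0,0,0],[0,0,0],[0,0,0]],"claw":[-1,-1,-1,-1,-1]}'; python3 -c "
from h import *
go(rw(-14,133,70),RT)"
```

```text
clock: 4.3
tcp_pos: [621.1, 17.5, 179.9]
orientation: [0.113, 1.569, -0.11]
contact_force: [-0.5, -0.2, -1.0]
opening: -0.003
slide cm [10.99  0.1   0.55] rot [ 0.001 -0.002 -0.002] tcp riser [-19.4 131.7 179.9] t 4.3 F [-0.46 -0.29 -0.95] open -0.003
```

```bash
python3 -m creep '{"slide":[[3,0.1,0.5],[6,0.1,0.5],[8,0.1,0.5],[9.5,0.1,0.5],[11,0.1,0.5],[11,0.1,0.5]],"rot":[[0,0,0],[0,0,0],[0,0,0],[0,0,0],[0,0,0],[0,0,0]],"claw":[-1,-1,-1,-1,-1,-1]}'; python3 -c "
from h import *
go(rw(-90,133,70),RT)"
```

```text
clock: 4.9
tcp_pos: [626.0, 17.7, 68.6]
orientation: [0.113, 1.571, -0.111]
contact_force: [-0.7, 0.2, 0.4]
opening: 0.001
slide cm [-0.12  0.04 -7.55] rot [ 0.001 -0.003 -0.001] tcp riser [-14.5 132.6  68.6] t 4.9 F [-0.71  0.15  0.38] open 0.001
```

```bash
python3 -m creep '{"slide":[[0,0,-1],[0,0,-2],[0,0,-3],[0,0,-4.2],[0,0,-5.4],[0,0,-6.6],[0,0,-7.6],[0,0,-8.3]],"rot":[[0,0,0],[0,0,0],[0,0,0],[0,0,0],[0,0,0],[0,0,0],[0,0,0],[0,0,0]],"claw":[-1,-1,-1,-1,-1,-1,-1,-1]}'; python3 -c "
from h import *
go(rw(-90,133,70),RT)"
```

```text
clock: 5.7
tcp_pos: [544.0, 29.6, 70.2]
orientation: [0.113, 1.569, -0.11]
contact_force: [1.8, -0.9, 1.7]
opening: -0.002
slide cm [0.02 0.03 0.75] rot [ 0.001 -0.001 -0.002] tcp riser [-97.5 132.7  70.2] t 5.7 F [ 1.91 -0.61  1.73] open -0.002
```

```bash
python3 -m creep '{"slide":[[0,0,0.3],[-4,0,0.5],[-8,0,0.5],[-12,0,0.5],[-12,0,0.5]],"rot":[[0,0,0],[0,0,0],[0,0,0],[0,0,0],[0,0,0]],"claw":[-1,-1,-1,-1,-1]}'; python3 -c "
from h import *
go(rw(-90,133,70),RT)
T=toolT();im,d=eyes.get_image('wrist');cv2.imwrite('pics/w3.png',im)
np.save('pics/w3T.npy',T);np.save('pics/w3d.npy',d)"
```

```text
clock: 6.2
tcp_pos: [554.4, 28.7, 195.1]
orientation: [0.115, 1.558, -0.109]
contact_force: [0.1, 0.2, 0.2]
opening: 0.001
slide cm [12.51 -0.09 -0.42] rot [-0.     0.01  -0.005] tcp riser [-87.  133.3 195.1] t 6.2 F [0.06 0.18 0.16] open 0.001
```

View pics/w3.png

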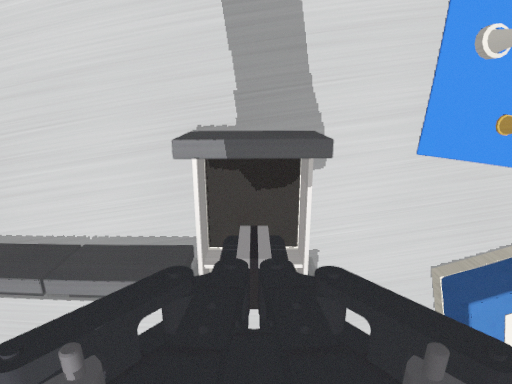

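The drawer is open. Its front's top strip is at rows 140–157, and the empty compartment spans columns 206–300 and rows 158–248.

```bash
python3 - <<'E'
from h import *
T=np.load('pics/w3T.npy'); d=np.load('pics/w3d.npy')
f=lambda p:np.round([(p-O)@X,(p-O)@Y,p[2]],1)
for u,v in[(190,145),(190,152),(310,145),(310,152),(230,200),(280,200),(200,200),(306,200),(220,165),(220,235),(220,256),(100,270)]:
    print(u,v,f(pd('wrist',u,v,d[v,u],T)))
print('floor corners',[f(pz('wrist',u,v,20,T)) for u,v in[(207,162),(299,162),(207,247),(299,247)]])
print('walltop L,R in/out',[f(pz('wrist',u,200,62,T)) for u in(194,206,300,312)])
go(np.array([485,384.5,150]),RT)
E
```

```text
190 145 [-123.3   85.4   89.1]
190 152 [-117.7   85.1   88.5]
310 145 [-123.4  180.1   89.9]
310 152 [-117.7  180.6   88.7]
230 200 [-55.7 111.1  18.3]
280 200 [-55.9 164.2  19.1]
200 200 [-65.8  84.7  50.4]
306 200 [-67.6 185.   56.7]
220 165 [-93.8 101.7  20. ]
220 235 [-15.8  99.4  19.3]
220 256 [-95.4 121.2 220.9]
100 270 [ -0.8 -13.   70.4]
floor corners [array([-96.9,  88.4,  20. ]), array([-96.9, 182.6,  20. ]), array([-1.7, 84.6, 20. ]), array([ -1.5, 186.6,  20. ])]
walltop L,R in/out [array([-69.4,  81.2,  62. ]), array([-69.4,  92.2,  62. ]), array([-69.3, 178.5,  62. ]), array([-69.3, 189.6,  62. ])]
slide cm [  4.33  34.25 -11.78] rot [ 0.     0.006 -0.003] tcp riser [-88.8 132.9 192.7] t 6.25 F [ 0.87  0.14 -0.95] open 0.004
```

```bash
python3 -m creep '{"slide":[[1,4.5,-1.5],[2,9,-3],[3,14,-4.8],[3.5,19,-6.5],[4,24,-8.2],[4,28.5,-10],[4,32.5,-11.3],[4,34.3,-11.8]],"rot":[[0,0,0],[0,0,0],[0,0,0],[0,0,0],[0,0,0],[0,0,0],[0,0,0],[0,0,0]],"claw":[-1,-1,-1,0,0.5,1,1,1]}'
python3 -m creep '{"slide":[[0,0,0],[0,0,0],[0,0,0]],"rot":[[0,0,0],[0,0,0],[0,0,0]],"claw":[1,1,1]}'; python3 -c "
from h import *
go(np.array([485,384.5,28]),RT)
T=toolT();im,d=eyes.get_image('wrist');cv2.imwrite('pics/w4.png',im)
np.save('pics/w4T.npy',T);np.save('pics/w4d.npy',d)
print(proj('wrist',[485,384.5,3],T),proj('wrist',[485,384.5,59],T))"
```

```text
clock: 7.05
tcp_pos: [478.8, 391.3, 149.0]
orientation: [0.109, 1.571, -0.103]
contact_force: [-0.1, 0.7, -0.1]
opening: 0.842
clock: 7.35
tcp_pos: [483.2, 381.4, 150.0]
orientation: [0.114, 1.568, -0.116]
contact_force: [-0.4, -0.5, 0.4]
opening: 1.0
slide cm [12.2   0.35  0.14] rot [-0.003 -0.     0.001] tcp riser [-207.8  472.3  150. ] t 7.35 F [-0.33 -0.56  0.45] open 1.0
[255.23781168 180.61683967] [255.61812377 197.27056677]
```

View pics/w4.png

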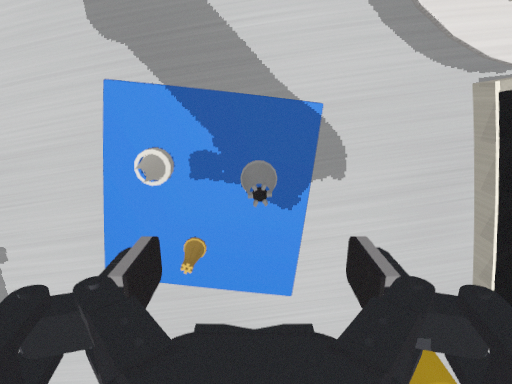

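The nozzle's foot is at about (259,177) and its tip at (260,194).

```bash
python3 -c "
from h import *
T=np.load('pics/w4T.npy')
print(pz('wrist',259,177.5,3,T),pz('wrist',260,194,59,T))
go(np.array([483.5,386.5,30]),RT)"
```

```text
[482.52274249 388.44589021   3.        ] [482.88786791 388.21917335  59.        ]
slide cm [12.03  0.51 -0.06] rot [-0.004  0.     0.001] tcp riser [-207.6  472.4  150.3] t 7.4 F [0.6  0.29 0.78] open 0.998
```

```bash
python3 -m creep '{"slide":[[3,0.55,0],[6,0.55,0],[9,0.55,0],[11.5,0.55,0],[13,0.55,0],[13.4,0.55,0],[13.4,0.55,0],[13.4,0.55,0]],"rot":[[0,0,0],[0,0,0],[0,0,0],[0,0,0],[0,0,0],[0,0,0],[0,0,0],[0,0,0]],"claw":[1,1,1,1,1,1,0,-1]}' 25
python3 -m creep '{"slide":[[0,0,0],[0,0,0],[0,0,0],[0,0,0],[0,0,0]],"rot":[[0,0,0],[0,0,0],[0,0,0],[0,0,0],[0,0,0]],"claw":[-1,-1,-1,-1,-1]}'; python3 -c "
from h import *
go(np.array([483.5,386.5,16]),RT)
T=toolT();im,d=eyes.get_image('wrist');cv2.imwrite('pics/w5.png',im[150:,100:400])
im,d=eyes.get_image('scene');cv2.imwrite('pics/s5.png',cv2.resize(im[175:295,300:440],None,fx=5,fy=5))"
```

```text
clock: 8.2
tcp_pos: [484.4, 390.7, 18.1]
orientation: [0.115, 1.566, -0.11]
contact_force: [0.7, -1.0, -0.7]
opening: 0.688
clock: 8.7
tcp_pos: [483.9, 390.8, 18.2]
orientation: [0.114, 1.566, -0.11]
contact_force: [-1.6, -1.0, 6.5]
opening: 0.31
slide cm [ 0.21 -0.44  0.02] rot [ 0.     0.001 -0.003] tcp riser [-208.4  481.7   18.2] t 8.7 F [-1.43 -1.17  6.55] open 0.31
```

View pics/s5.png

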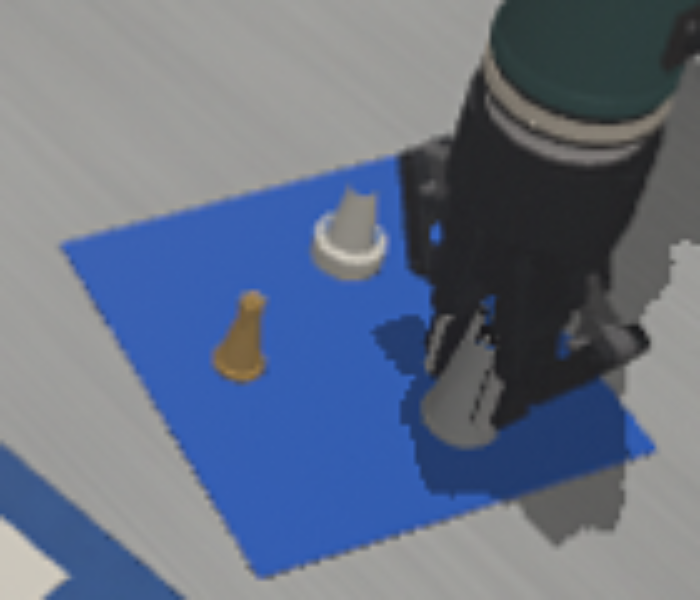

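View pics/w5.png

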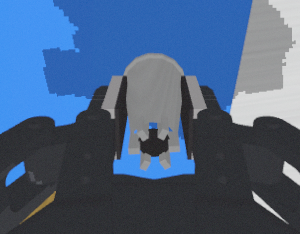

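The pads hold the nozzle at 26 mm width, and it still looks upright. I'll lift it slowly and check.

```bash
python3 -m creep '{"slide":[[-0.5,0,0],[-1.5,0,0],[-3,0,0],[-5,0,0],[-8,0,0],[-11,0,0],[-13,0,0],[-13,0,0]],"rot":[[0,0,0],[0,0,0],[0,0,0],[0,0,0],[0,0,0],[0,0,0],[0,0,0],[0,0,0]],"claw":[-1,-1,-1,-1,-1,-1,-1,-1]}'; python3 -c "
from h import *
go(rw(-58,135,148),RT)
T=toolT();im,d=eyes.get_image('wrist');cv2.imwrite('pics/w6.png',im[150:,100:400])
np.save('pics/w6T.npy',T);np.save('pics/w6d.npy',d)
im,d=eyes.get_image('scene');cv2.imwrite('pics/s6.png',cv2.resize(im[130:270,330:450],None,fx=4,fy=4))"
```

```text
clock: 9.6
tcp_pos: [485.4, 392.0, 151.3]
orientation: [0.118, 1.562, -0.106]
contact_force: [1.1, -0.3, -0.9]
opening: 0.31
slide cm [  0.13 -34.8   14.9 ] rot [ 0.     0.005 -0.008] tcp riser [-207.1  483.   151.3] t 9.6 F [ 1.13 -0.15 -0.86] open 0.31
```

View pics/s6.png

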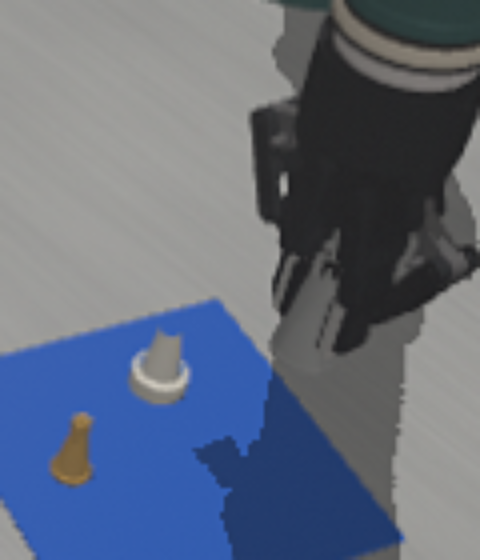

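View pics/w6.png

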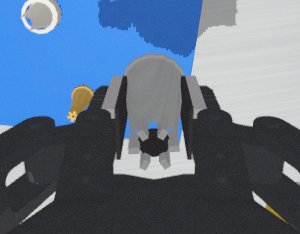

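```bash
python3 -m creep '{"slide":[[0,-2,0.9],[0,-6,2.5],[0,-10.5,4.5],[0,-15,6.5],[0,-19.5,8.4],[0,-24,10.3],[0,-28,12],[0,-31,13.3]],"rot":[[0,0,0],[0,0,0],[0,0,0],[0,0,0],[0,0,0],[0,0,0],[0,0,0],[0,0,0]],"claw":[-1,-1,-1,-1,-1,-1,-1,-1]}'
python3 -m creep '{"slide":[[0,-2.5,1],[0,-3.8,1.6],[0,-3.8,1.6],[0,-3.8,1.6],[0,-3.8,1.6]],"rot":[[0,0,0],[0,0,0],[0,0,0],[0,0,0],[0,0,0]],"claw":[-1,-1,-1,-1,-1]}'; python3 -c "
from h import *
go(rw(-58,135,37),RT)
T=toolT();im,d=eyes.get_image('wrist');cv2.imwrite('pics/w7.png',im)
np.save('pics/w7T.npy',T);np.save('pics/w7d.npy',d)"
```

```text
clock: 10.5
tcp_pos: [570.2, 60.4, 145.0]
orientation: [0.115, 1.57, -0.115]
contact_force: [-1.0, 0.4, -0.7]
opening: 0.308
clock: 11.0
tcp_pos: [580.8, 27.2, 146.0]
orientation: [0.112, 1.569, -0.107]
contact_force: [-0.6, 0.4, 0.4]
opening: 0.309
slide cm [10.9  -0.1   0.28] rot [ 0.004 -0.001 -0.003] tcp riser [-60.7 135.6 146. ] t 11.0 F [-0.64  0.34  0.35] open 0.309
```

View pics/w7.png

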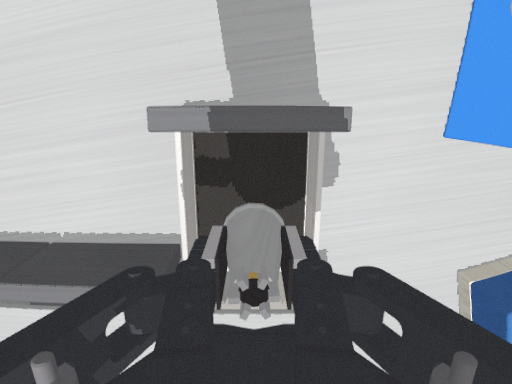

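The nozzle hangs over the compartment, between walls at columns 190 and 310, with the front at rows 107–131. Next I'll lower it.

```bash
python3 -m creep '{"slide":[[2,0,0.2],[5,0,0.2],[8,0,0.2],[9.5,0,0.2],[10.3,0,0.2],[10.7,0,0.2],[10.7,0,0.2]],"rot":[[0,0,0],[0,0,0],[0,0,0],[0,0,0],[0,0,0],[0,0,0],[0,0,0]],"claw":[-1,-1,-1,-1,-1,-1,-1]}'; python3 -c "
from h import *
go(rw(-58,135,35),RT)"
```

```text
clock: 11.75
tcp_pos: [583.8, 24.8, 39.6]
orientation: [0.113, 1.567, -0.11]
contact_force: [-0.9, 0.2, 0.5]
opening: 0.302
slide cm [ 0.46  0.13 -0.06] rot [ 0.001  0.001 -0.002] tcp riser [-57.4 133.7  39.6] t 11.75 F [-0.89  0.04  0.53] open 0.302
```

```bash
python3 -m creep '{"slide":[[0.1,0,0],[0.1,0,0]],"rot":[[0,0,0],[0,0,0]],"claw":[-1,-1]}'; python3 -c "
from h import *
go(rw(-58,135,35),RT)"
```

```text
clock: 11.95
tcp_pos: [584.1, 24.5, 39.2]
orientation: [0.114, 1.566, -0.11]
contact_force: [0.3, 0.1, -1.1]
opening: 0.304
slide cm [ 0.42  0.16 -0.1 ] rot [ 0.     0.002 -0.002] tcp riser [-57.  133.4  39.2] t 11.95 F [ 0.29  0.1  -1.06] open 0.304
```

```bash
python3 -m creep '{"slide":[[0.15,0,0],[0.3,0,0],[0.3,0,0]],"rot":[[0,0,0],[0,0,0],[0,0,0]],"claw":[-1,-1,-1]}'; python3 -c "
from h import *
go(rw(-58,135,35),RT)"
```

```text
clock: 12.25
tcp_pos: [583.3, 24.5, 35.3]
orientation: [0.114, 1.567, -0.111]
contact_force: [-0.5, 0.1, -0.4]
opening: 0.304
slide cm [ 0.03  0.17 -0.02] rot [ 0.     0.    -0.002] tcp riser [-57.8 133.3  35.3] t 12.25 F [-0.48  0.   -0.41] open 0.304
```

```bash
python3 -m creep '{"slide":[[0.1,0,0],[0.1,0,0]],"rot":[[0,0,0],[0,0,0]],"claw":[-1,-1]}'; python3 -c "
from h import *
go(rw(-58,135,35),RT)"
python3 -m creep '{"slide":[[0.1,0,0],[0.1,0,0]],"rot":[[0,0,0],[0,0,0]],"claw":[-1,-1]}'; python3 -c "
from h import *
go(rw(-58,135,35),RT)"
```

```text
clock: 12.45
tcp_pos: [584.2, 24.4, 35.1]
orientation: [0.114, 1.566, -0.111]
contact_force: [0.3, 0.2, 5.7]
opening: 0.31
slide cm [ 0.01  0.17 -0.11] rot [ 0.     0.002 -0.002] tcp riser [-56.9 133.3  35.1] t 12.45 F [0.26 0.28 5.71] open 0.31
clock: 12.65
tcp_pos: [585.4, 24.2, 35.1]
orientation: [0.114, 1.563, -0.111]
contact_force: [-1.3, -0.4, 10.1]
opening: 0.307
slide cm [ 0.01  0.17 -0.23] rot [-0.     0.004 -0.002] tcp riser [-55.7 133.3  35.1] t 12.65 F [-1.26 -0.6  10.12] open 0.307
```

```bash
python3 -m creep '{"slide":[[-0.12,0,0],[-0.12,0,0],[-0.12,0,0],[-0.12,0,0],[-0.12,0,0],[-0.12,0,0]],"rot":[[0,0,0],[0,0,0],[0,0,0],[0,0,0],[0,0,0],[0,0,0]],"claw":[-1,-0.3,-0.15,0,0.2,0.2]}'; python3 -c "
from h import *
go(rw(-58,135,150),RT)"
```

```text
clock: 13.25
tcp_pos: [583.2, 24.6, 34.3]
orientation: [0.113, 1.568, -0.111]
contact_force: [-0.0, -0.2, 0.9]
opening: 0.598
slide cm [-1.157e+01  1.900e-01 -1.000e-02] rot [ 0.    -0.    -0.002] tcp riser [-57.9 133.3  34.3] t 13.25 F [-0.   -0.17  0.94] open 0.598
```

```bash
python3 -m creep '{"slide":[[-1,0,0],[-2,0,0],[-4,0,0],[-7,0,0],[-11,0,0],[-14,0,0],[-14,0,0],[-14,0,0]],"rot":[[0,0,0],[0,0,0],[0,0,0],[0,0,0],[0,0,0],[0,0,0],[0,0,0],[0,0,0]],"claw":[0.2,0.2,0.2,0.2,0.2,0.2,0.2,0.2]}'; python3 -c "
from h import *
go(rw(-58,135,150),RT)
T=toolT();im,d=eyes.get_image('wrist');cv2.imwrite('pics/w8.png',im)
np.save('pics/w8T.npy',T);np.save('pics/w8d.npy',d)
im,d=eyes.get_image('scene');cv2.imwrite('pics/s8.png',cv2.resize(im[90:270,160:330],None,fx=3.3,fy=3.3))"
```

```text
clock: 14.05
tcp_pos: [583.8, 24.3, 176.1]
orientation: [0.114, 1.565, -0.11]
contact_force: [0.4, 0.3, -0.9]
opening: 0.601
slide cm [ 2.61  0.18 -0.08] rot [ 0.     0.003 -0.003] tcp riser [-57.3 133.1 176.1] t 14.05 F [ 0.33  0.38 -0.93] open 0.601
```

View pics/w8.png

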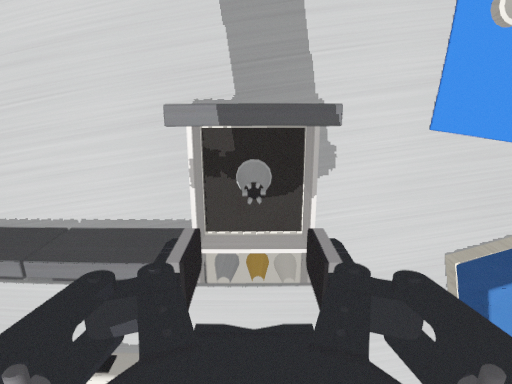

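View pics/s8.png

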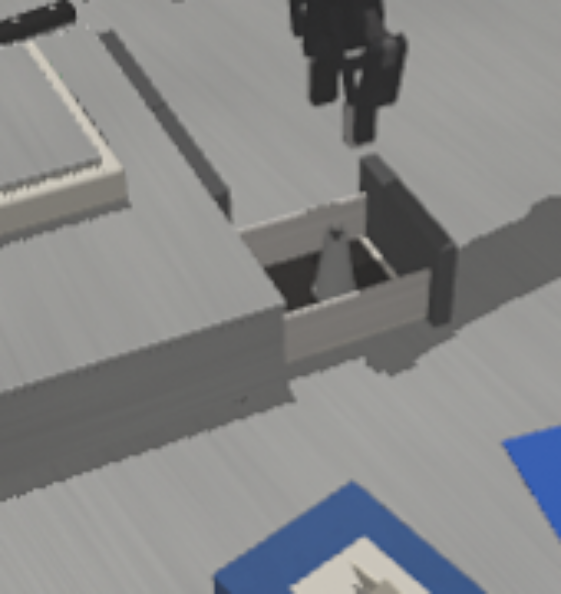

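The nozzle stands upright and free in the middle of the compartment, foot at about (253,178) in the wrist picture. Next I'll move out in front of the drawer and push it shut gently.

```bash
python3 -m creep '{"slide":[[0,0,-3],[0,0,-7],[0,0,-10.5],[0,0,-12],[0,0,-12],[4,0,-12],[8,0,-12],[9,0,-12]],"rot":[[0,0,0],[0,0,0],[0,0,0],[0,0,0],[0,0,0],[0,0,0],[0,0,0],[0,0,0]],"claw":[-1,-1,-1,-1,-1,-1,-1,-1]}'
python3 -c "
from h import *
go(rw(-160,132,48),RT)"
```

```text
clock: 14.95
tcp_pos: [464.9, 41.2, 81.4]
orientation: [0.113, 1.571, -0.112]
contact_force: [-1.3, 0.3, -0.2]
opening: -0.001
slide cm [ 3.33 -0.09  1.75] rot [-0.    -0.003 -0.001] tcp riser [-177.4  132.9   81.4] t 14.95 F [-1.34  0.16 -0.22] open -0.001
```

```bash
python3 -m creep '{"slide":[[2,0,0.5],[3.3,0,1.5],[3.3,0,2.3],[3.3,0,3],[3.3,0,3.5],[3.3,0,4],[3.3,0,4.5],[3.3,0,5]],"rot":[[0,0,0],[0,0,0],[0,0,0],[0,0,0],[0,0,0],[0,0,0],[0,0,0],[0,0,0]],"claw":[-1,-1,-1,-1,-1,-1,-1,-1]}'
python3 -c "
from h import *
go(rw(-20,132,48),RT)"
python3 -m creep '{"slide":[[0,0,0.6],[0,0,1.3],[0,0,2],[0,0,2.7],[0,0,3.4],[0,0,4.1],[0,0,4.8],[0,0,5.5]],"rot":[[0,0,0],[0,0,0],[0,0,0],[0,0,0],[0,0,0],[0,0,0],[0,0,0],[0,0,0]],"claw":[-1,-1,-1,-1,-1,-1,-1,-1]}'
python3 -c "
from h import *
go(rw(-20,132,48),RT)"
```

```text
clock: 15.75
tcp_pos: [513.8, 34.5, 51.8]
orientation: [0.113, 1.568, -0.11]
contact_force: [-1.2, -0.3, 0.9]
opening: 0.001
slide cm [ 0.38 -0.13 10.81] rot [ 0.    -0.    -0.002] tcp riser [-128.1  133.3   51.8] t 15.75 F [-1.18 -0.48  0.95] open 0.001
clock: 16.55
tcp_pos: [569.1, 26.7, 51.4]
orientation: [0.114, 1.567, -0.11]
contact_force: [-0.8, 0.6, 1.0]
opening: 0.002
slide cm [ 0.35 -0.14  5.22] rot [ 0.     0.    -0.002] tcp riser [-72.2 133.4  51.4] t 16.55 F [-0.86  0.52  1.  ] open 0.002
```

Now on to just short of the latch, then step to the stop.

```bash
python3 -m creep '{"slide":[[0,0,0.7],[0,0,1.4],[0,0,2.1],[0,0,2.8],[0,0,3.5],[0,0,4.2],[0,0,4.8],[0,0,5.2]],"rot":[[0,0,0],[0,0,0],[0,0,0],[0,0,0],[0,0,0],[0,0,0],[0,0,0],[0,0,0]],"claw":[-1,-1,-1,-1,-1,-1,-1,-1]}'
python3 -c "
from h import *
go(rw(-4,132,48),RT)"
python3 -m creep '{"slide":[[0,0,0.3],[0,0,0.6],[0,0,0.9],[0,0,1.2],[0,0,1.5],[0,0,1.8]],"rot":[[0,0,0],[0,0,0],[0,0,0],[0,0,0],[0,0,0],[0,0,0]],"claw":[-1,-1,-1,-1,-1,-1]}'
python3 -c "
from h import *
go(rw(-4,132,48),RT)"
```

```text
clock: 17.35
tcp_pos: [619.4, 19.5, 51.4]
orientation: [0.114, 1.57, -0.11]
contact_force: [-5.2, 1.8, 4.6]
opening: 0.001
slide cm [ 0.34 -0.15  1.73] rot [ 0.    -0.002 -0.002] tcp riser [-21.3 133.5  51.4] t 17.35 F [-5.38  1.06  4.64] open 0.001
clock: 17.95
tcp_pos: [636.3, 17.1, 51.4]
orientation: [0.113, 1.571, -0.11]
contact_force: [-8.2, 3.3, 7.6]
opening: 0.003
slide cm [ 0.34 -0.15  0.03] rot [ 0.001 -0.003 -0.002] tcp riser [ -4.3 133.5  51.4] t 17.95 F [-8.57  2.09  7.63] open 0.003
```

```bash
python3 -m creep '{"slide":[[0,0,0.2],[0,0,0.4],[0,0,0.4]],"rot":[[0,0,0],[0,0,0],[0,0,0]],"claw":[-1,-1,-1]}'
python3 -c "
from h import *
go(rw(-4,132,48),RT)"
```

```text
clock: 18.25
tcp_pos: [638.2, 16.8, 51.4]
orientation: [0.113, 1.575, -0.11]
contact_force: [-9.8, 2.3, 8.4]
opening: 0.004
slide cm [ 0.34 -0.15 -0.16] rot [ 0.001 -0.008 -0.001] tcp riser [ -2.4 133.5  51.4] t 18.25 F [-9.98  0.86  8.41] open 0.004
```

```bash
python3 -m creep '{"slide":[[0,0,0.2],[0,0,0.4],[0,0,0.4]],"rot":[[0,0,0],[0,0,0],[0,0,0]],"claw":[-1,-1,-1]}'
python3 -c "
from h import *
go(rw(-4,132,48),RT)"
```

```text
clock: 18.55
tcp_pos: [638.0, 16.8, 51.4]
orientation: [0.113, 1.584, -0.111]
contact_force: [-16.3, 3.1, 15.9]
opening: 0.0
slide cm [ 0.34 -0.14 -0.13] rot [ 0.001 -0.016 -0.   ] tcp riser [ -2.6 133.4  51.4] t 18.55 F [-16.63   0.78  15.9 ] open 0.0
```

The tool no longer moves on and the force is up to 17 N, so the drawer is at its stop. I'll back off.

```bash
python3 -m creep '{"slide":[[0,0,-1],[0,0,-3],[0,0,-6],[0,0,-9],[-4,0,-11],[-9,0,-11],[-13,0,-11],[-13,0,-11]],"rot":[[0,0,0],[0,0,0],[0,0,0],[0,0,0],[0,0,0],[0,0,0],[0,0,0],[0,0,0]],"claw":[-1,-1,-1,-1,-1,-1,-1,-1]}'
python3 -m creep '{"slide":[[0,0,0],[0,0,0],[0,0,0],[0,0,0],[0,0,0]],"rot":[[0,0,0],[0,0,0],[0,0,0],[0,0,0],[0,0,0]],"claw":[-1,-1,-1,-1,-1]}'
python3 -c "
from h import *
go(rw(-110,132,180),RT)
T=toolT();im,d=eyes.get_image('wrist');cv2.imwrite('pics/w9.png',im)
im,d=eyes.get_image('scene');cv2.imwrite('pics/s9.png',cv2.resize(im[90:270,90:330],None,fx=3.3,fy=3.3))"
```

```text
clock: 19.35
tcp_pos: [543.4, 30.5, 187.5]
orientation: [0.116, 1.551, -0.11]
contact_force: [1.1, -0.2, 0.3]
opening: -0.0
clock: 19.85
tcp_pos: [536.4, 30.9, 180.5]
orientation: [0.113, 1.569, -0.111]
contact_force: [0.3, -0.6, 0.5]
opening: 0.001
slide cm [ 0.05 -0.09 -0.48] rot [ 0.    -0.001 -0.001] tcp riser [-105.2  132.9  180.5] t 19.85 F [ 0.42 -0.5   0.47] open 0.001
```

View pics/s9.png

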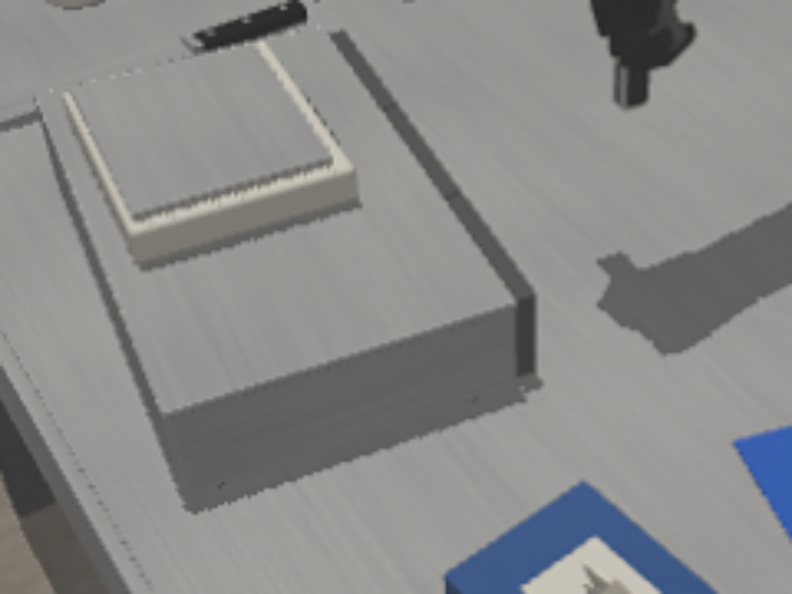

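View pics/w9.png

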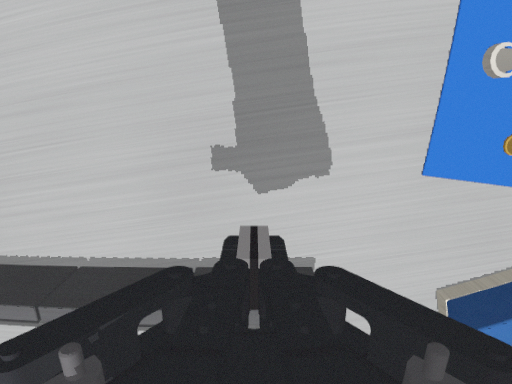

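```bash
python3 -c "
from cell import r
print(r.finish_job())"
```

```text
the job is handed in; nothing more can be done
None
```

I put the steel nozzle in the drawer, pushed the drawer shut, and handed the job in at about 20 s of the 72 s allowed. The one thing I couldn't check at the end was the nozzle itself, because it is hidden once the drawer is closed.

- **Finding the drawer:** the left front gave way on the first press and sprang out about 50 mm, so I never touched the other two. I hooked it and pulled it open to about 125–130 mm.
- **Stowing the nozzle:** I stood the nozzle in the middle of the empty compartment and let go. Pictures from the scene and wrist cameras showed it upright and free.
- **Shutting the drawer:** I pushed slowly (about 50–70 mm/s) to the solid stop at 17 N, then backed off. The last pictures show the front flush with the others, as it would be when latched, and the gripper clear with almost no force on it.
- **Rest of the scene:** the scale looked in place in the final pictures. The white and brass nozzles looked in place when I lifted the steel one. Only part of the mat is in the last wrist picture, and I did not re-measure their positions at the end.

One measurement disagreed: the first estimate of the riser's position was about 2–3 mm off from what the wrist camera and the press contact showed. I corrected it before hooking the drawer.

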